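# Light-gap check: hang the lamp, open the throttle three clicks, hold

## Task

Set up a light-gap check of the carburettor on the stand: first, with the throttle closed, hang the inspection lamp by its wire bail on the stand's hook, lens facing the carburettor, and let go so that it hangs free and still. Then open the throttle lever by exactly three clicks of its ratchet, never running on to the fourth, and finish while still holding the lever at the third click against its return spring. Leave the other things on the shelf where they are.

Things in the scene. Friction and masses are not known exactly. Their poses are not given: they have to be found in the camera images.
- stand: Carburettor stand, fixed; place varies. Origin at shelf level under the throttle shaft, x along the bore from carburettor to hook, z up. Base plate 10 mm thick, x -68 to 188, y -65 to 90 mm. Flange 84 mm wide, 125 mm high at x -46 to -38; then carburettor, x -36 to 35, y -35 to 35, up to z 113 mm, bore 80 mm high. Click sector and plunger bracket up to z 128, on the +y side. Lever on the -y side.
- hook: Steel hook at the stand's +x end, 8 mm wire, fixed; its frame is the stand's. Its post stands at x 167 mm, 163 mm high; the arm runs from it to -x, sloping down to a flat saddle at x 112 to 128 mm, then turns up to a tip that ends at x 97 mm, 166 mm high.
- hook_saddle (a point): Top of the hook's saddle, where the bail should rest: 120 mm along the stand's x from its origin, 152 mm above the shelf. Site axes are the stand's.
- lamp: Loose lamp, 0.13 to 0.25 kg, on its foot: black box 34 (x) x 44 (y) x 70 mm, white round lens on its -x face, fixed arched bail of 6 mm wire on top in its y-z plane, 43 mm wide; opening under it 31 mm wide, z 70 to 107 mm. Origin: centre of the underside, z up. Fingers can grip the 44 mm width below the bail. Hung right, its underside is 45 mm above the shelf and its x lies along the stand's x.
- lamp_lens (a point): Centre of the lamp's lens: 19 mm to -x of the lamp's axis, 35 mm above its underside.
- lamp_bail (a point): Middle of the bail's top wire (its centre line), 110 mm above the lamp's underside.
- throttle (a joint): Throttle angle, rad: 0 closed (where it starts) to 1.26 open, growing anticlockwise seen from above. One click each 0.21 rad: 0.21, 0.42, 0.63 (third). Clicks are soft: the push at the knob is about 3 to 8 N; it jumps up by about 3 N on leaving each click and sinks again as the next is reached. The ratchet does not lock: a return spring shuts the throttle when it is let go.
- lever: Throttle lever: flat steel arm 12 mm wide, 4 mm thick, top 123 mm above the shelf, with an upright round black knob at its end. Origin on the throttle shaft; the arm does not lie along the frame's axes, so use the knob point.
- lever_knob (a point): Middle of the knob, an upright cylinder 14 mm in diameter, 26 mm tall, 123 to 149 mm above the shelf (this point: 136 mm), 70 mm from the shaft axis. Closed, it points 36 degrees from the stand's -y towards its -x; opening swings it away from the robot; at the third click it lies straight along the stand's -y from the shaft.
- velocity_stack: Bystander: chrome trumpet, 36 mm wide at its foot, 72 mm at the mouth, 56 mm tall, standing at the other side of the stand from the lamp.
- inlet_fitting: Bystander: brass inlet fitting standing upright, 19 mm across, 36 mm tall.
- gauge_block: Bystander: gray plastic jet gauge block 30 x 84 x 20 mm with a row of holes.
- spring_scale: Bystander: flat steel spring scale lying down, 26 mm wide, about 180 mm long with ring and hook, 12 mm high.
- screwdriver: Bystander: screwdriver lying down, 190 mm long.
- jet_tray: Bystander: black divided tray of brass jets, 75 x 110 x 22 mm.
- socket: Bystander: steel socket standing upright, 22 mm in diameter, 28 mm tall.
There are look-alikes about, which are no part of the job. What is shaped like the lamp but pink or turquoise is not meant.

How it is judged:
By the outcome, as a careful person would: the job done as asked, in the order asked, and still so for the second after the job is handed in, while the arm keeps its last pose, push and grip.
It also fails if it takes over 64 s, if anything falls off the work surface, if the arm or the gripper's body presses on something with over 40 N, if the wrist force passes 120 N, or if a joint passes its speed limit or range.

## Robot

A 6-joint arm with a two-finger parallel gripper is mounted at the origin on the work surface. World frame = base frame: x ahead of the robot, y to its left, z up, the work surface at z = 0. Lengths are in m, angles in rad, forces in N, time in s.
With the tool pointing down it reaches from about 0.35 to 0.775 m from the base axis. Payload 5.5 kg.
Tool frame: the origin (TCP) lies at the very end of the fingers, on their centre line; the grasp point (between the pads) lies 19 mm behind it; z points along the fingers, y is the line along which they close (so a half turn about z gives the same grasp; the last joint's range is limited). The gripper opens to 85 mm and grips with 20 to 120 N. Pads are 22 mm wide; open, the fingers measure 114 mm over their backs; the gripper's body (76 mm by 85 mm) begins 54 mm behind the grasp point. The pads swing forward as they close: fully open they stand 13 mm farther back than shut.
Start: joints at [1.128, 0.313, 0.046, 1.304, 0, 1.431], TCP at [0.171, 0.549, 0.231] pointing down, gripper open.
Joint ranges: [-2.76, 2.76], [-0.86, 1.69], [-1.03, 1.26], [-2.2, 2.34], [-1.47, 1.5], [-3.14, 3.14]. Speed limits (rad/s): [2.57, 2.57, 3.14, 3.14, 3.14, 3.14].

## Interface

Orientations are given as a unit quaternion [w, x, y, z].
In Python, from workcell import get_state, read_camera, hand_in gives the robot as it stands.
- The arm moves only by the tool send_rows, never from a script. Its argument "increments" is a list of rows, each an object of numbers: "dx", "dy", "dz": the shift along the world's x, y, z in units of 25 mm (1.0 is 25 mm); "roll": the turn about the world's z in units of 8 degrees (1.0 is 8 degrees); "claw": the opening, from -1 (shut) to 1 (fully open). In form: [{"dx": .., "dy": .., "dz": .., "roll": .., "claw": ..}, ...]. A call has exactly 5 rows; each row is the pose to reach, as a shift and turn from the pose commanded when the call began; what a row does not reach only later rows make up. A row lasts 1/8 s, in which the tool goes at most 62.5 mm and 10.7 degrees, less where a joint would pass 70% of its speed; a pose out of reach is approached as far as the arm can. A call with a gripper value outside its range is refused whole. The fingers move at their own pace and stop on an object; "grip_force" is the grip in N (left out, the last holds). Time passes only in rows, so rows that repeat a pose let the fingers close, or fill a call up. It gives the time, the measured TCP pose, the force, the opening and the grip force at its end, in the units of the state.
- get_state(): the state, without advancing time (a new reading comes with each control period).
- read_camera(name): name is "scene" or "top" or "wrist"; returns a dict with "image" (420x560x3 uint8, blue, green, red), "fx", "fy", "cx", "cy" (pixels), "world_to_cam" (4x4, takes a point from world to camera coordinates). Camera axes: x right, y up, looking along -z (the intrinsics and any distortion apply to the point x, -y, -z); pixel columns grow to the right and rows downward; lengths in m; the calibration is good to about 2 mm. The wrist camera is an equidistant fisheye: a pixel r from the principal point sees the ray r / f radians off the axis. A picture is of the moment at which its call begins. There is no depth.
- hand_in(): hands the job in; it is judged then, once.
The state is a dict: "clock": time; "joint_pos": joint angles; "qvel": joint speeds; "tau": joint torques, N m; "tcp_pos": TCP position; "orientation": TCP orientation; "wrist_force": force on the tool from outside, world axes, zero at the start; "ft_torque": the same for the moment, N m; "finger_gap": finger opening in m; "grip_force": force on a finger pad.
Only numpy, scipy, OpenCV 4.12 (cv2) and the standard library are available. Lean on these libraries where they do the work, as an engineer would, in place of code of your own. Each camera call takes 0.05 s, during which the arm holds its last target. There are 200 camera calls.

## Working session

There is one attempt and no reset: what is moved stays moved. The work goes in short steps, Python scripts to look and compute and a tool call to move; the robot and the scene stay as the last step left them, time stands still between calls to the robot, and variables do not carry over. Pictures are saved under pics/ and viewed, at most 10 in all, crops included, and the job is handed in when it is done.

Besides the shell and the picture viewer there is one more tool, called after "Emit:" by a JSON object that holds its "method" and its "body". send_rows: Moves the arm, as the interface text tells. Its arguments: {"type":"object","properties":{"increments":{"type":"array","items":{"type":"object","properties":{"dx":{"type":"number"},"dy":{"type":"number"},"dz":{"type":"number"},"roll":{"type":"number"},"claw":{"type":"number"}}}},"grip_force":{"type":"number"}},"required":["increments"]}

```bash
mkdir -p pics; cat > h.py <<'E'
import numpy as np, cv2
from workcell import get_state, read_camera, hand_in
def ray(c,u,v):
    M=np.array(c["world_to_cam"]);R=M[:3,:3];t=M[:3,3]
    d=np.array([(u-c["cx"])/c["fx"],-(v-c["cy"])/c["fy"],-1.0])
    return -R.T@t, R.T@d
def onz(c,u,v,z):
    o,d=ray(c,u,v); return o+d*(z-o[2])/d[2]
def proj(c,p):
    M=np.array(c["world_to_cam"]);q=M[:3,:3]@np.asarray(p)+M[:3,3]
    return c["cx"]+c["fx"]*q[0]/-q[2], c["cy"]+c["fy"]*q[1]/q[2]
E
python3 - <<'E'
from h import *
import pickle
for n in("scene","top"):
    c=read_camera(n);pickle.dump(c,open(n+".pkl","wb"))
    print(n,c["fx"],c["cx"],c["cy"],np.round(ray(c,c["cx"],c["cy"]),3).tolist())
    cv2.imwrite(f"pics/{n}.png",cv2.resize(c["image"],(784,588),interpolation=cv2.INTER_CUBIC))
E
```

```text
scene 380.69529127163725 280.1295198237039 208.8994212835648 [[1.329, -0.131, 0.665], [-0.814, 0.104, -0.571]]
top 416.4782798405759 278.2447367442444 208.01427531278125 [[0.451, -0.004, 1.206], [0.074, -0.012, -0.997]]
```

View pics/scene.png

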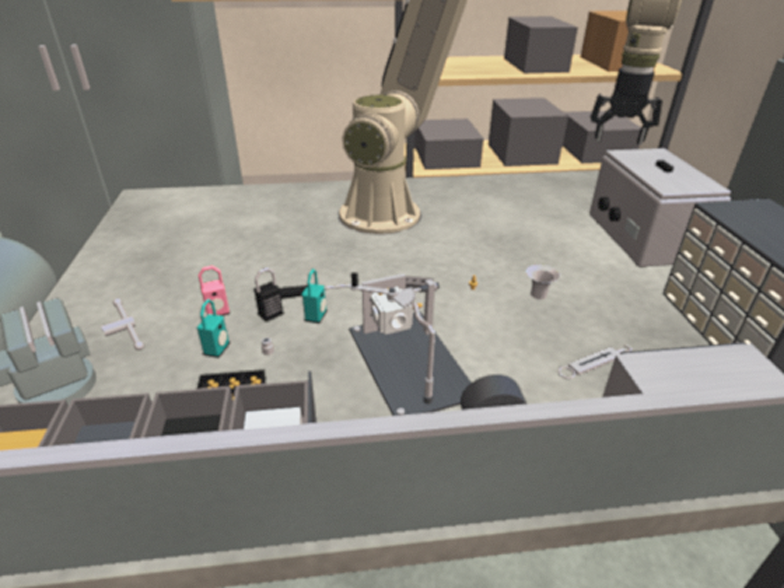

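View pics/top.png

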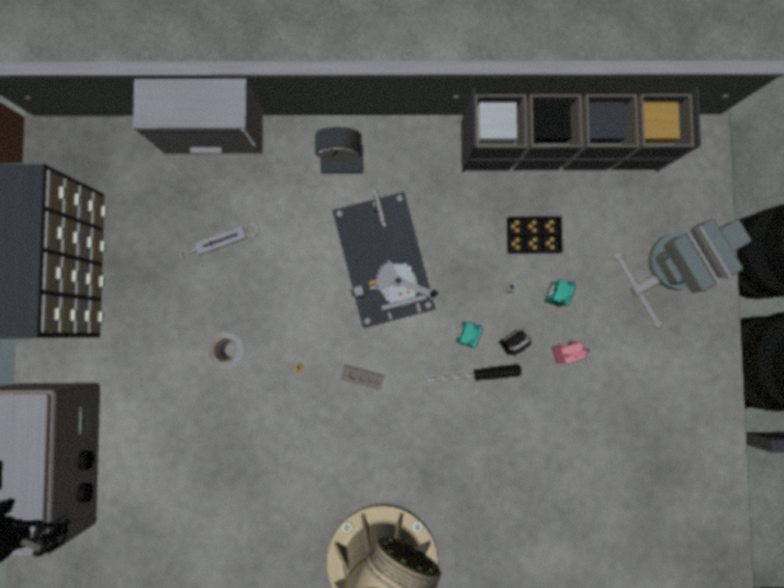

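The scene picture shows the black lamp at (268,300), turquoise look-alikes at (316,300) and (213,335), and a pink one at (213,295). In the top picture they are at (515,342) black, (470,333) and (562,291) turquoise, and (571,352) pink. Only the black one fits the lamp description. The stand is at top (385,260). I'll confirm with an enlarged crop.

```bash
python3 - <<'E'
from h import *
import pickle
t=pickle.load(open("top.pkl","rb"))["image"];s=pickle.load(open("scene.pkl","rb"))["image"]
a=cv2.resize(t[130:270,230:430],(800,560),interpolation=cv2.INTER_CUBIC)
cv2.imwrite("pics/tc.png",a)
b=cv2.resize(s[180:300,130:330],(800,480),interpolation=cv2.INTER_CUBIC)
cv2.imwrite("pics/sc.png",b)
E
```

```text
(no output)
```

View pics/tc.png

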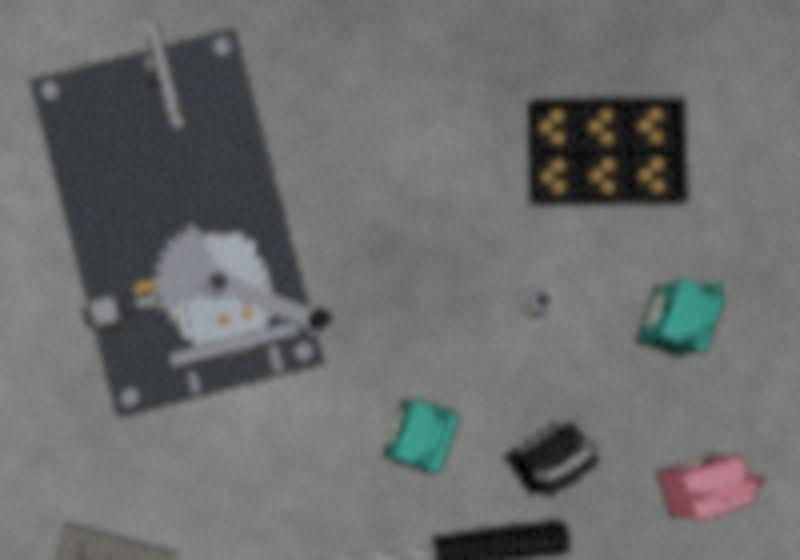

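View pics/sc.png

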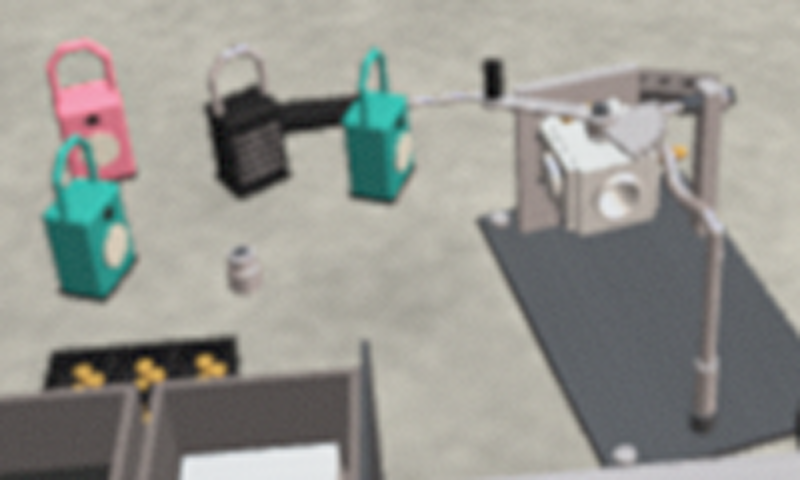

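The crop confirms it: the black lamp's visible grille face is the back, so its lens points towards the robot. Its bail spans about crop (548,477)–(597,450). The stand plate corners are clear too. Next I fit both poses.

```bash
cat > fit.py <<'E'
from h import *
import pickle
from scipy.optimize import least_squares
T=pickle.load(open("top.pkl","rb"));S=pickle.load(open("scene.pkl","rb"))
ft=lambda u,v:(230+(u+.5)/4-.5,130+(v+.5)/4-.5)
fs=lambda u,v:(130+(u+.5)/4-.5,180+(v+.5)/4-.5)
def W(q,p):
    c,s=np.cos(q[2]),np.sin(q[2]);return [q[0]+c*p[0]-s*p[1],q[1]+s*p[0]+c*p[1],p[2]]
def fit(obs,q0):
    f=lambda q:np.concatenate([np.subtract(proj(c,W(q,np.array(p)/1e3)),uv) for c,p,uv in obs])
    r=least_squares(f,q0,loss="soft_l1");print(np.round(r.x,4),np.round(r.fun.reshape(-1,2),1).tolist());return r.x
if __name__=="__main__":
    k=np.radians(36)
    q=fit([(T,(188,90,10),ft(32,80)),(T,(188,-65,10),ft(237,30)),(T,(-68,-65,10),ft(325,362)),(T,(-68,90,10),ft(118,415)),
     (T,(-70*np.sin(k),-70*np.cos(k),149),ft(320,317)),(T,(97,0,166),ft(178,125)),
     (S,(-70*np.sin(k),-70*np.cos(k),136),fs(492,78)),(S,(167,0,163),fs(715,225))],[.6,0,.25])
    np.save("stand.npy",q)
    l=fit([(T,(0,21,112),ft(549,476)),(T,(0,-21,112),ft(596,450)),(T,(17,22,70),ft(510,458)),(T,(17,-22,70),ft(570,425)),
     (S,(0,0,113),fs(240,46)),(S,(17,-22,0),fs(240,196)),(S,(17,22,0),fs(289,178)),(S,(-17,-22,70),fs(208,107)),(S,(17,22,70),fs(272,92)),(S,(17,-22,70),fs(222,120))],[.6,-.2,.5])
    np.save("lamp.npy",l)
    P=lambda *p:np.round(W(q,np.array(p)/1e3),4).tolist()
    print("pre",P(70,0,0),"saddle",P(120,0,0),"knob0",P(-70*np.sin(k),-70*np.cos(k),136),"knob3",P(0,-70,136))
    s=get_state();print(s)
E
python3 fit.py
```

```text
[ 0.5528 -0.0327  0.2459] [[-0.6, -1.0], [-0.3, -1.4], [0.1, 0.5], [-0.4, 0.7], [0.4, -0.1], [0.9, 0.2], [0.2, 0.5], [-0.1, -1.0]]
[ 0.4312 -0.2654  0.5295] [[-0.6, 1.2], [1.2, -0.5], [2.1, 0.1], [0.8, 0.1], [-0.5, 0.0], [0.2, 1.5], [1.9, 0.3], [-0.6, -2.2], [3.5, 1.7], [1.4, 0.2]]
pre [0.6207, -0.0157, 0.0] saddle [0.6692, -0.0035, 0.0] knob0 [0.5267, -0.0977, 0.136] knob3 [0.5699, -0.1006, 0.136]
{'clock': 0.1, 'joint_pos': array([ 1.12840126e+00,  3.13942913e-01,  4.51224620e-02,  1.30363226e+00,
       -7.43657000e-06,  1.43121094e+00]), 'qvel': array([-5.80550459e-04, -1.78645459e-03,  3.46807519e-03,  3.46573355e-04,
       -8.70155743e-05,  1.35189276e-03]), 'tau': array([ 3.49883361e-03, -4.81724167e+01,  2.99243653e+01,  1.27109824e-02,
       -7.71286949e-06,  5.03244252e-06]), 'tcp_pos': array([0.17127355, 0.54842277, 0.23050026]), 'orientation': array([-2.34047636e-04,  1.50826990e-01,  9.88559828e-01, -7.94443535e-04]), 'wrist_force': array([-1.07686757, -0.75742461, -0.4933018 ]), 'ft_torque': array([ 0.02641586,  0.0004955 , -0.00512046]), 'grip_force': 0.0, 'finger_gap': 0.08537787383946953}
```

Emit:
{"method": "send_rows", "body": {"increments": [{"dx": 1.7,"dy": -1.8,"dz": 0,"roll": 1.2,"claw": 0.41},{"dx": 3.4,"dy": -3.6,"dz": 0,"roll": 2.4,"claw": 0.41},{"dx": 5.1,"dy": -5.4,"dz": 0,"roll": 3.6,"claw": 0.41},{"dx": 6.8,"dy": -7.2,"dz": 0,"roll": 4.8,"claw": 0.41},{"dx": 8.5,"dy": -9,"dz": 0,"roll": 6,"claw": 0.41}]}}

```text
clock: 0.72
tcp_pos: [0.3741, 0.3343, 0.231]
orientation: [-0.0, -0.257, 0.966, -0.0]
wrist_force: [0.4, 0.9, -0.6]
finger_gap: 0.06
grip_force: 0.0
```

Emit:
{"method": "send_rows", "body": {"increments": [{"dx": 0.5,"dy": -2.4,"claw": 0.41},{"dx": 1,"dy": -4.8,"claw": 0.41},{"dx": 1.5,"dy": -7.2,"claw": 0.41},{"dx": 2,"dy": -9.6,"claw": 0.41},{"dx": 2.5,"dy": -12,"claw": 0.41}]}}

```text
schema error: expected keys dx, dy, dz, roll, claw
```

Emit:
{"method": "send_rows", "body": {"increments": [{"dx": -0.1,"dy": -2.4,"claw": 0.41},{"dx": -0.2,"dy": -4.8,"claw": 0.41},{"dx": -0.4,"dy": -7.2,"claw": 0.41},{"dx": -0.5,"dy": -9.6,"claw": 0.41},{"dx": -0.6,"dy": -11.5,"claw": 0.41}]}}

```text
schema error: expected keys dx, dy, dz, roll, claw
```

```bash
python3 - <<'E'
from h import *
import pickle
s=get_state();print(s["clock"],s["tcp_pos"],s["orientation"],s["finger_gap"],s["wrist_force"],s["joint_pos"])
c=read_camera("wrist");pickle.dump(c,open("w1.pkl","wb"));print(c["fx"],c["cx"],c["cy"],np.round(ray(c,c["cx"],c["cy"]),3).tolist())
cv2.imwrite("pics/w1.png",cv2.resize(c["image"],(784,588),interpolation=cv2.INTER_CUBIC))
E
```

```text
0.725 [0.37406216 0.33434973 0.23104544] [-2.04628114e-04 -2.57101685e-01  9.66384334e-01 -1.71080116e-06] 0.059963223098561946 [ 0.4291101   0.91532365 -0.63128325] [ 5.69186440e-01  1.71678126e-01 -1.39208068e-01  1.26030103e+00
  1.21262114e-04  4.91426679e-02]
325.19226210127806 285.00864984044284 206.02670888222204 [[0.313, 0.3, 0.374], [0.238, 0.136, -0.962]]
```

View pics/w1.png

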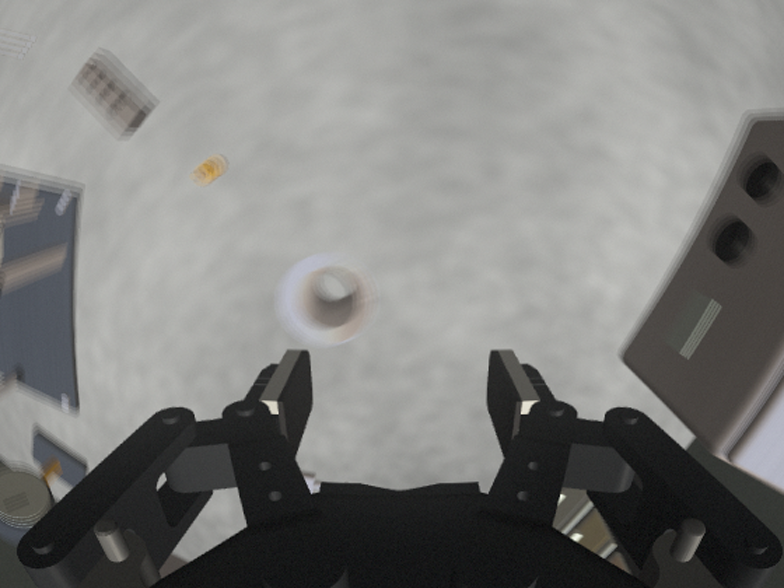

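The wrist view is only from midway, since two of the move calls were refused. It shows the velocity stack at (330,290) and the fingers, but no lamp. I'll resend those rows with all keys.

Emit:
{"method": "send_rows", "body": {"increments": [{"dx": 0.5,"dy": -2.4,"dz": 0,"roll": 0,"claw": 0.41},{"dx": 1,"dy": -4.8,"dz": 0,"roll": 0,"claw": 0.41},{"dx": 1.5,"dy": -7.2,"dz": 0,"roll": 0,"claw": 0.41},{"dx": 2,"dy": -9.6,"dz": 0,"roll": 0,"claw": 0.41},{"dx": 2.5,"dy": -12,"dz": 0,"roll": 0,"claw": 0.41}]}}

```text
clock: 1.4
tcp_pos: [0.4356, 0.0343, 0.2312]
orientation: [0.0, -0.254, 0.967, 0.0]
wrist_force: [0.9, 0.5, 1.0]
finger_gap: 0.0601
grip_force: 0.0
```

Emit:
{"method": "send_rows", "body": {"increments": [{"dx": -0.1,"dy": -2.4,"dz": 0,"roll": 0,"claw": 0.41},{"dx": -0.2,"dy": -4.8,"dz": 0,"roll": 0,"claw": 0.41},{"dx": -0.4,"dy": -7.2,"dz": 0,"roll": 0,"claw": 0.41},{"dx": -0.5,"dy": -9.6,"dz": 0,"roll": 0,"claw": 0.41},{"dx": -0.6,"dy": -11.6,"dz": 0,"roll": 0,"claw": 0.41}]}}

```text
clock: 2.02
tcp_pos: [0.4202, -0.2561, 0.231]
orientation: [-0.0, -0.254, 0.967, 0.0]
wrist_force: [1.2, 0.8, 0.3]
finger_gap: 0.0602
grip_force: 0.0
```

Emit:
{"method": "send_rows", "body": {"increments": [{"dx": 0,"dy": 0,"dz": 0,"roll": 0,"claw": 0.41},{"dx": 0,"dy": 0,"dz": 0,"roll": 0,"claw": 0.41},{"dx": 0,"dy": 0,"dz": 0,"roll": 0,"claw": 0.41},{"dx": 0,"dy": 0,"dz": 0,"roll": 0,"claw": 0.41},{"dx": 0,"dy": 0,"dz": 0,"roll": 0,"claw": 0.41}]}}

```text
clock: 2.65
tcp_pos: [0.4209, -0.2533, 0.2315]
orientation: [0.0, -0.255, 0.967, -0.0]
wrist_force: [-0.6, 0.6, -0.7]
finger_gap: 0.0603
grip_force: 0.0
```

```bash
python3 - <<'E'
from h import *
import pickle
s=get_state();print(s["clock"],s["tcp_pos"],s["orientation"],s["finger_gap"],s["wrist_force"],s["joint_pos"])
c=read_camera("wrist");pickle.dump(c,open("w2.pkl","wb"));print(np.round(ray(c,c["cx"],c["cy"]),3).tolist())
cv2.imwrite("pics/w2.png",cv2.resize(c["image"],(784,588),interpolation=cv2.INTER_CUBIC))
E
```

```text
2.65 [ 0.42092064 -0.25329245  0.23153045] [ 7.28438022e-05 -2.55115077e-01  9.66910691e-01 -8.96470930e-05] 0.06033000274160379 [-0.55887549  0.64238512 -0.65189493] [-7.05298797e-01  1.50890595e-01 -1.63058266e-01  1.25661709e+00
  1.72696446e-05 -1.22123223e+00]
[[0.36, -0.287, 0.374], [0.239, 0.135, -0.961]]
```

View pics/w2.png

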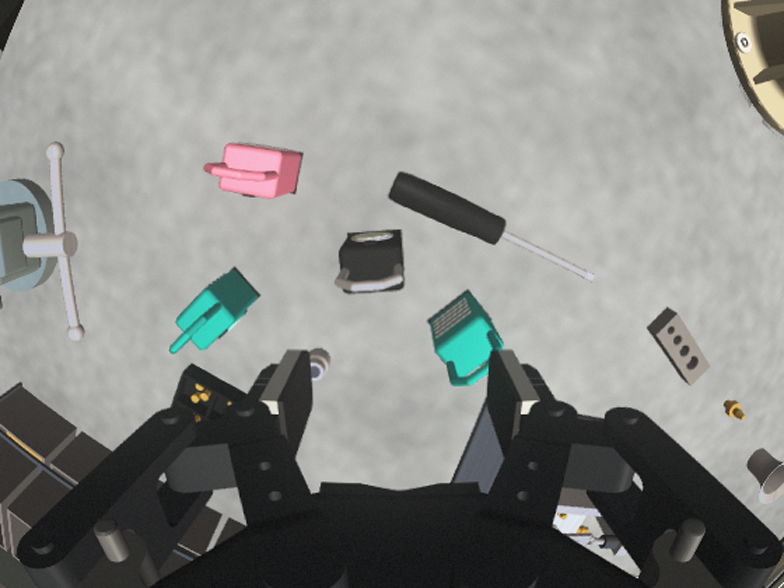

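The wrist view shows the black lamp at (373,262). Its lens edge (375,237) points towards the robot and its bail lies along (340–402,284), nearly square to the tool. The turquoise look-alikes are at (465,335) and (215,310), the pink one at (260,170). I'll refine the lamp pose by silhouette.

```bash
cat > sil.py <<'E'
from fit import *
from scipy.optimize import minimize
def fproj(c,P):
    M=np.array(c["world_to_cam"]);q=np.asarray(P)@M[:3,:3].T+M[:3,3]
    x,y,z=q[:,0],-q[:,1],-q[:,2];r=np.hypot(x,y);k=np.arctan2(r,z)/r
    return np.stack([c["cx"]+c["fx"]*k*x,c["cy"]+c["fy"]*k*y],1)
B=[(x,y,z) for x in(-17,17) for y in(-22,22) for z in(0,70)]
A=[(0,21.5*np.cos(a),91.5+21.5*np.sin(a)) for a in np.linspace(0,np.pi,15)]+[(0,21.5,70),(0,-21.5,70)]
if __name__=="__main__":
    c=pickle.load(open("w2.pkl","rb"));l=np.load("lamp.npy");im=c["image"]
    u0,v0,u1,v1=225,150,300,218
    crop=im[v0:v1,u0:u1].astype(int)
    m=(crop.max(2)<75).astype(np.uint8)
    m=cv2.morphologyEx(m,cv2.MORPH_CLOSE,np.ones((9,9),np.uint8))
    n,lab,st,ce=cv2.connectedComponentsWithStats(m);i=1+st[1:,4].argmax();print(st[i],ce[i])
    mm=cv2.resize((lab==i).astype(np.uint8)*255,None,fx=8,fy=8,interpolation=cv2.INTER_LINEAR)>127
    def hull(q):
        p=fproj(c,[W(q,np.array(b)/1e3) for b in B]);p=(p-[u0,v0]+.5)*8-.5
        z=np.zeros(mm.shape,np.uint8);cv2.fillConvexPoly(z,cv2.convexHull(p.astype(np.float32)).round().astype(int),1);return z
    f=lambda e:(hull(l+np.array([e[0]/1e3,e[1]/1e3,e[2]/50]))!=mm).sum()/64
    r=minimize(f,[0,0,0],method="Nelder-Mead",options=dict(initial_simplex=[[0,0,0],[8,0,0],[0,8,0],[0,0,5]]))
    q=l+np.array([r.x[0]/1e3,r.x[1]/1e3,r.x[2]/50]);print(q,np.degrees(q[2]),r.fun,mm.sum()/64);np.save("lamp2.npy",q)
    o=cv2.resize(im[v0:v1,u0:u1],None,fx=8,fy=8,interpolation=cv2.INTER_CUBIC)
    cs,_=cv2.findContours(hull(q),0,2);cv2.drawContours(o,cs,-1,(0,0,255),1)
    cv2.imwrite("pics/sil.png",o)
E
python3 sil.py
```

```text
[  17   14   46   45 1409] [40.44002839 34.86302342]
[ 0.43251333 -0.26778155  0.56760576] 32.52141424516928 608.296875 1408.625
```

View pics/sil.png

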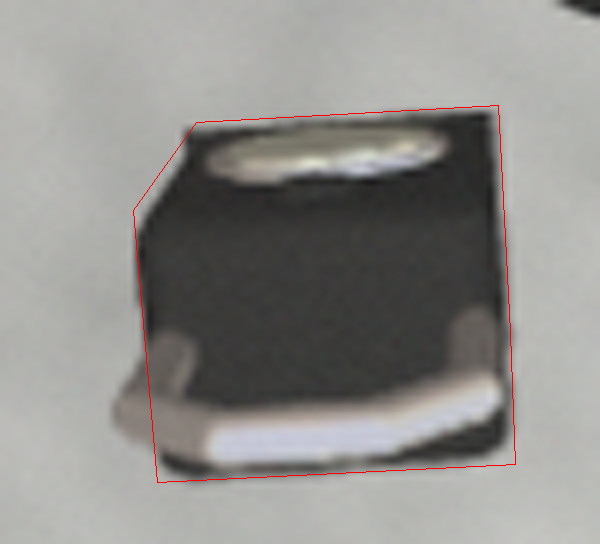

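The overlay shows the hull slightly too large. I read the box corners at crop (189,129), (491,114), (137,233), (158,475) and (507,460), and refit on those.

```bash
python3 - <<'E'
from sil import *
c=pickle.load(open("w2.pkl","rb"));l=np.load("lamp.npy")
P=[(-17,-22,0),(-17,22,0),(-17,-22,70),(17,-22,70),(17,22,70)]
U=np.array([(189,129),(491,114),(137,233),(158,475),(507,460)]);U=(U+.5)/8-.5+[225,150]
f=lambda q:(fproj(c,[W(q,np.array(p)/1e3) for p in P])-U).ravel()
r=least_squares(f,l);print(r.x,np.degrees(r.x[2]),np.round(r.fun,1))
np.save("lamp2.npy",r.x)
s=get_state();print((r.x[:2]-s["tcp_pos"][:2])/.025, s["orientation"])
E
```

```text
[ 0.43330954 -0.26781611  0.58056055] 33.26366912096669 [ 0.4 -0.1  0.3 -0.8 -1.1 -1.8 -0.3  1.9  0.8  0.9]
[ 0.49638913 -0.57398794] [ 6.77206606e-05 -2.54975133e-01  9.66947605e-01 -7.89567192e-05]
```

Emit:
{"method": "send_rows", "body": {"increments": [{"dx": 0.46,"dy": -0.55,"dz": 0,"roll": 0.3,"claw": 0.41},{"dx": 0.46,"dy": -0.55,"dz": -1,"roll": 0.3,"claw": 0.41},{"dx": 0.46,"dy": -0.55,"dz": -2,"roll": 0.3,"claw": 0.41},{"dx": 0.46,"dy": -0.55,"dz": -3,"roll": 0.3,"claw": 0.41},{"dx": 0.46,"dy": -0.55,"dz": -3,"roll": 0.3,"claw": 0.41}]}}

```text
clock: 3.32
tcp_pos: [0.4311, -0.2666, 0.1547]
orientation: [-0.001, -0.275, 0.961, 0.002]
wrist_force: [-0.0, -0.1, 0.1]
finger_gap: 0.0599
grip_force: 0.0
```

Emit:
{"method": "send_rows", "body": {"increments": [{"dx": 0,"dy": 0,"dz": -1,"roll": 0,"claw": 0.41},{"dx": 0,"dy": 0,"dz": -2,"roll": 0,"claw": 0.41},{"dx": 0,"dy": 0,"dz": -3,"roll": 0,"claw": 0.41},{"dx": 0,"dy": 0,"dz": -3.7,"roll": 0,"claw": 0.41},{"dx": 0,"dy": 0,"dz": -4.1,"roll": 0,"claw": 0.41}]}}

```text
clock: 3.95
tcp_pos: [0.4326, -0.268, 0.0541]
orientation: [0.0, -0.275, 0.962, -0.0]
wrist_force: [-0.1, 0.3, 1.1]
finger_gap: 0.0602
grip_force: 0.0
```

```bash
python3 - <<'E'
from sil import *
s=get_state();print(s["clock"],s["tcp_pos"],s["orientation"],s["wrist_force"])
c=read_camera("wrist");pickle.dump(c,open("w3.pkl","wb"))
cv2.imwrite("pics/w3.png",cv2.resize(c["image"][180:420,100:460],(792,528),interpolation=cv2.INTER_CUBIC))
E
```

```text
3.95 [ 0.43263094 -0.26801163  0.05411288] [ 1.50848690e-04 -2.74745850e-01  9.61516852e-01 -1.94318706e-04] [-0.13416333  0.27528694  1.14281212]
```

View pics/w3.png

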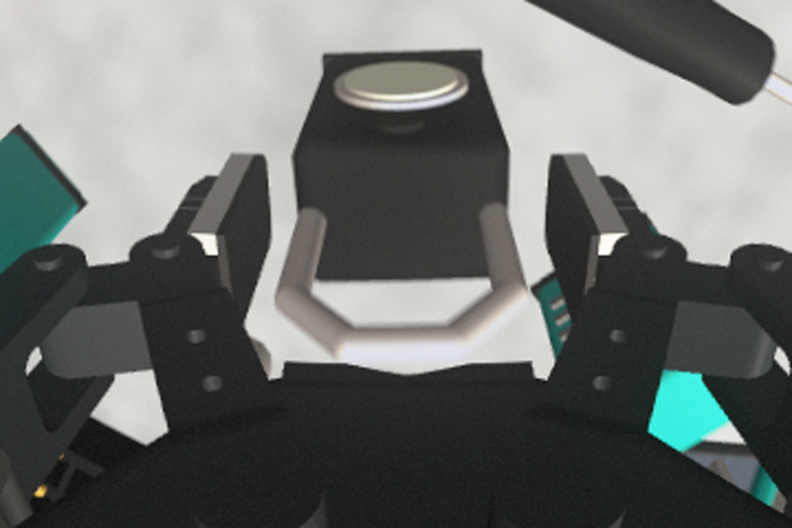

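The lamp box (295–510, 150–280) sits centred and square between the pads at (255) and (560), with the bail clear of the gripper body. I close the gripper now.

Emit:
{"method": "send_rows", "body": {"increments": [{"dx": 0,"dy": 0,"dz": 0,"roll": 0,"claw": -0.2},{"dx": 0,"dy": 0,"dz": 0,"roll": 0,"claw": -0.2},{"dx": 0,"dy": 0,"dz": 0,"roll": 0,"claw": -0.2},{"dx": 0,"dy": 0,"dz": 0,"roll": 0,"claw": -0.2},{"dx": 0,"dy": 0,"dz": 0,"roll": 0,"claw": -0.2}], "grip_force": 45}}

```text
clock: 4.62
tcp_pos: [0.4329, -0.2684, 0.0548]
orientation: [0.001, -0.275, 0.962, -0.001]
wrist_force: [-0.2, 0.7, 6.2]
finger_gap: 0.0429
grip_force: 46.3
```

Emit:
{"method": "send_rows", "body": {"increments": [{"dx": 0,"dy": 0,"dz": 0.4,"roll": 0,"claw": -0.2},{"dx": 0,"dy": 0,"dz": 1,"roll": 0,"claw": -0.2},{"dx": 0,"dy": 0,"dz": 2,"roll": 0,"claw": -0.2},{"dx": 0,"dy": 0,"dz": 3,"roll": 0,"claw": -0.2},{"dx": 0,"dy": 0,"dz": 4,"roll": 0,"claw": -0.2}]}}

```text
clock: 5.25
tcp_pos: [0.4321, -0.2677, 0.1554]
orientation: [0.0, -0.275, 0.962, 0.0]
wrist_force: [-0.3, -0.6, -2.7]
finger_gap: 0.0429
grip_force: 45.8
```

Emit:
{"method": "send_rows", "body": {"increments": [{"dx": 0,"dy": 0,"dz": 1.5,"roll": 0,"claw": -0.2},{"dx": 0.5,"dy": 0.7,"dz": 2.4,"roll": -0.5,"claw": -0.2},{"dx": 1.7,"dy": 2.3,"dz": 2.4,"roll": -1.2,"claw": -0.2},{"dx": 3,"dy": 4,"dz": 2.4,"roll": -2,"claw": -0.2},{"dx": 4,"dy": 5.4,"dz": 2.4,"roll": -2.23,"claw": -0.2}]}}

```text
clock: 5.88
tcp_pos: [0.533, -0.1313, 0.2148]
orientation: [0.0, -0.122, 0.993, -0.0]
wrist_force: [-0.4, -0.1, -1.0]
finger_gap: 0.0432
grip_force: 45.9
```

Emit:
{"method": "send_rows", "body": {"increments": [{"dx": 1.2,"dy": 1.6,"dz": 0,"roll": 0,"claw": -0.2},{"dx": 2.4,"dy": 3.2,"dz": 0,"roll": 0,"claw": -0.2},{"dx": 3.2,"dy": 4.3,"dz": 0,"roll": 0,"claw": -0.2},{"dx": 3.55,"dy": 4.7,"dz": 0,"roll": 0,"claw": -0.2},{"dx": 3.55,"dy": 4.7,"dz": 0,"roll": 0,"claw": -0.2}]}}

```text
clock: 6.5
tcp_pos: [0.6209, -0.0151, 0.2139]
orientation: [-0.0, -0.123, 0.992, -0.0]
wrist_force: [-0.9, -0.7, -2.3]
finger_gap: 0.0427
grip_force: 45.9
```

```bash
python3 - <<'E'
from sil import *
s=get_state();print(s["clock"],s["tcp_pos"],s["orientation"],s["wrist_force"],s["joint_pos"])
c=read_camera("scene");pickle.dump(c,open("s4.pkl","wb"))
q=np.load("stand.npy");im=cv2.resize(c["image"][110:320,200:360],None,fx=3.8,fy=3.8*0.75,interpolation=cv2.INTER_CUBIC)
im=cv2.resize(c["image"][130:310,200:360],None,fx=3.3,fy=3.3,interpolation=cv2.INTER_CUBIC)
M=lambda q,p:tuple(int((a-b+.5)*3.3) for a,b in zip(proj(c,W(q,np.array(p)/1e3)),(200,130)))
for p in [(97,0,166),(112,0,152),(128,0,152),(167,0,163),(0,0,123),(0,-70,149)]: cv2.circle(im,M(q,p),2,(0,0,255),-1)
t=s["tcp_pos"];yaw=-2*np.arctan2(s["orientation"][1],s["orientation"][2]);L=np.array([t[0],t[1],yaw]);print(np.degrees(yaw))
h=(t[2]-.0545)*1e3
for p in A+B: cv2.circle(im,M(L,(p[0],p[1],p[2]+h)),1,(0,255,0),-1)
cv2.imwrite("pics/s4.png",im)
E
```

```text
6.5 [ 0.62092099 -0.01505202  0.21387638] [-3.04875695e-04 -1.22757278e-01  9.92436675e-01 -5.41268005e-05] [-0.89866055 -0.72484192 -2.29632626] [-1.53266718e-01  4.09627431e-01  1.43077343e-01  1.30480332e+00
 -2.70505732e-04 -3.99402054e-01]
14.102520267689519
```

View pics/s4.png

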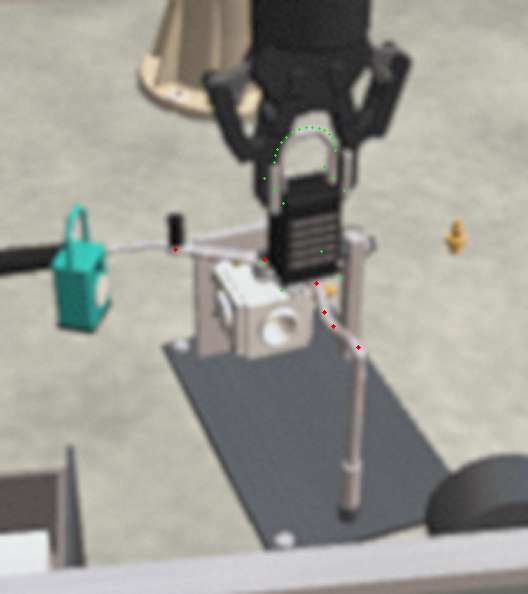

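The scene crop shows the lamp at (305,230), held over the carburettor side of the hook. The hook wire matches the fitted red dots, but the lamp looks about 5 mm higher in the grip than modelled (bottom corner at (283,283) against a predicted (282,291)). I descend to the mid-height of the entry window.

Emit:
{"method": "send_rows", "body": {"increments": [{"dx": 0,"dy": 0,"dz": -1,"roll": 0,"claw": -0.2},{"dx": 0,"dy": 0,"dz": -2,"roll": 0,"claw": -0.2},{"dx": 0,"dy": 0,"dz": -3,"roll": 0,"claw": -0.2},{"dx": 0,"dy": 0,"dz": -3.6,"roll": 0,"claw": -0.2},{"dx": 0,"dy": 0,"dz": -3.8,"roll": 0,"claw": -0.2}]}}

```text
clock: 7.18
tcp_pos: [0.6201, -0.0162, 0.1182]
orientation: [-0.001, -0.122, 0.993, 0.0]
wrist_force: [-0.4, -0.1, -0.6]
finger_gap: 0.0431
grip_force: 45.9
```

```bash
python3 - <<'E'
from sil import *
s=get_state();t=s["tcp_pos"];print(s["clock"],t,s["wrist_force"])
q=np.load("stand.npy");L=np.array([t[0],t[1],q[2]])
# silhouette of the box in scene: fit (along-x, y, h offset) by dark mask vs hull in scene+top
c=read_camera("scene");im=c["image"].astype(int)
P=lambda h,dy:np.array([proj(c,W(L+[-dy*np.sin(q[2]),dy*np.cos(q[2]),0],np.array((b[0],b[1],b[2]+h))/1e3)) for b in B])
m=(im.max(2)<70)
best=[]
for h in np.arange(55,80,.5):
  for dy in np.arange(-6,6.1,1):
    z=np.zeros((420*8,560*8),np.uint8);Q=P(h,dy)
    z=np.zeros((420,560),np.uint8);cv2.fillConvexPoly(z,cv2.convexHull(((Q)*16).round().astype(np.int32)),1,shift=4)
    # compare lower half only: ring below bottom edge
    lo=Q[[0,2,4,6],1].min();u0,u1=int(Q[:,0].min()-6),int(Q[:,0].max()+6);v0,v1=int(lo-5),int(Q[:,1].max()+8)
    v0,v1=int(Q[:,1].max()-18),int(Q[:,1].max()+10)
    best.append(((z[160:260,u0:u1].astype(bool)!=m[160:260,u0:u1])[:, :].sum(),h,dy))
best.sort();print(best[:6])
cv2.imwrite("pics/s5.png",cv2.resize(c["image"][150:280,240:340],None,fx=5,fy=4.5,interpolation=cv2.INTER_CUBIC))
E
```

```text
7.175 [ 0.6200921  -0.01615161  0.11819225] [-0.42282435 -0.05254479 -0.57164115]
[(np.int64(0), np.float64(55.0), np.float64(-6.0)), (np.int64(0), np.float64(55.0), np.float64(-5.0)), (np.int64(0), np.float64(55.0), np.float64(-4.0)), (np.int64(0), np.float64(55.0), np.float64(-2.0)), (np.int64(0), np.float64(55.0), np.float64(2.0)), (np.int64(0), np.float64(55.0), np.float64(3.0))]
```

```bash
python3 - <<'E'
from sil import *
s=get_state();t=s["tcp_pos"]
q=np.load("stand.npy")
c=read_camera("scene");pickle.dump(c,open("s5.pkl","wb"));m=c["image"].max(2)<70
best=[]
for h in np.arange(55,80,.5):
  for dy in np.arange(-6,6.1,1):
    L=np.array([t[0]-dy/1e3*np.sin(q[2]),t[1]+dy/1e3*np.cos(q[2]),q[2]])
    Q=np.array([proj(c,W(L,np.array((b[0],b[1],b[2]+h))/1e3)) for b in B])
    z=np.zeros((420,560),np.uint8);cv2.fillConvexPoly(z,cv2.convexHull((Q*16).round().astype(np.int32)),1,shift=4)
    u0,u1=int(Q[:,0].min()-6),int(Q[:,0].max()+6);vb=int(Q[:,1].max())
    best.append(((z[vb-25:230,u0:u1].astype(bool)!=m[vb-25:230,u0:u1]).sum(),h,dy))
best.sort();print(best[:8],vb,u0,u1)
print([''.join('#' if v else '.' for v in m[r,u0-5:u1+5]) for r in range(vb-25,vb+12,2)])
E
```

```text
[(np.int64(30), np.float64(55.0), np.float64(-6.0)), (np.int64(30), np.float64(55.0), np.float64(-3.0)), (np.int64(30), np.float64(55.0), np.float64(2.0)), (np.int64(30), np.float64(55.5), np.float64(-6.0)), (np.int64(30), np.float64(55.5), np.float64(-3.0)), (np.int64(30), np.float64(56.0), np.float64(-6.0)), (np.int64(30), np.float64(56.0), np.float64(-3.0)), (np.int64(30), np.float64(56.5), np.float64(-6.0))] 243 275 310
['.......###..........####......#..............', '.......###......#########.....#..............', '.......###......#########....................', '........##....############...................', '.........#....############...................', '..............#############..................', '...........############......................', '...........######............................', '...........#######...........##..............', '...........#######...........##..............', '..........#######............................', '.........########............#...............', '..........#######........######..............', '............###################..............', '.............#############...................', '..............####...........................', '.............................................', '.............................................', '.............................................']
```

```bash
python3 - <<'E'
from sil import *
c=pickle.load(open("s5.pkl","rb"));q=np.load("stand.npy");t=get_state()["tcp_pos"];L=[t[0],t[1],q[2]]
for h in (60,64,68,72): print(h,[np.round(proj(c,W(L,np.array((17,y,h))/1e3)),1).tolist() for y in(-22,22)], "apex",np.round(proj(c,W(L,np.array((0,0,h+113))/1e3)),1))
print("hook pts",[np.round(proj(c,W(q,np.array(p)/1e3)),1).tolist() for p in[(97,0,166),(120,0,152),(167,0,163)]])
o=cv2.resize(c["image"][155:265,240:350],None,fx=5.4,fy=5.4,interpolation=cv2.INTER_CUBIC);cv2.imwrite("pics/s5.png",o)
E
```

```text
60 [[283.9, 250.8], [300.7, 246.6]] apex [290.8 206.5]
64 [[283.9, 249.6], [300.7, 245.4]] apex [290.8 205.1]
68 [[283.9, 248.3], [300.8, 244.1]] apex [290.8 203.6]
72 [[283.9, 247.0], [300.9, 242.9]] apex [290.9 202.2]
hook pts [[295.3, 215.5], [299.2, 226.3], [308.2, 234.9]]
```

View pics/s5.png

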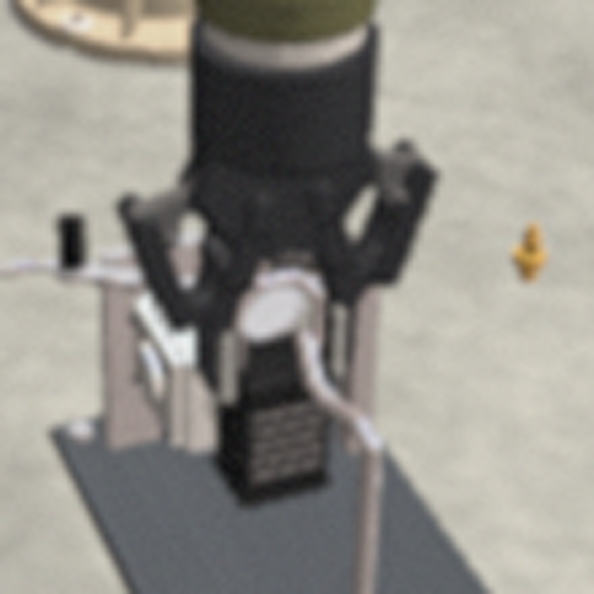

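Crop: the lamp's bottom corners are at (243,505) and (328,480), so its underside is about 68 mm up, 50 mm below the TCP. The hook tip at (303,325) lies inside the bail opening in line. I advance along the stand's x.

Emit:
{"method": "send_rows", "body": {"increments": [{"dx": 0.4,"dy": 0.1,"dz": -0.03,"roll": 0,"claw": -0.2},{"dx": 0.8,"dy": 0.2,"dz": -0.05,"roll": 0,"claw": -0.2},{"dx": 1.2,"dy": 0.3,"dz": -0.05,"roll": 0,"claw": -0.2},{"dx": 1.6,"dy": 0.4,"dz": -0.05,"roll": 0,"claw": -0.2},{"dx": 1.95,"dy": 0.5,"dz": -0.05,"roll": 0,"claw": -0.2}]}}

```text
clock: 7.9
tcp_pos: [0.6705, -0.0025, 0.1174]
orientation: [-0.0, -0.122, 0.992, 0.0]
wrist_force: [0.2, -0.3, -1.6]
finger_gap: 0.0432
grip_force: 45.9
```

Emit:
{"method": "send_rows", "body": {"increments": [{"dx": 0,"dy": 0,"dz": -0.1,"roll": 0,"claw": -0.2},{"dx": 0,"dy": 0,"dz": -0.25,"roll": 0,"claw": -0.2},{"dx": 0,"dy": 0,"dz": -0.4,"roll": 0,"claw": -0.2},{"dx": 0,"dy": 0,"dz": -0.55,"roll": 0,"claw": -0.2},{"dx": 0,"dy": 0,"dz": -0.65,"roll": 0,"claw": -0.2}]}}

```text
clock: 8.52
tcp_pos: [0.6695, -0.0028, 0.101]
orientation: [-0.0, -0.122, 0.993, 0.0]
wrist_force: [-0.3, -0.2, -1.1]
finger_gap: 0.043
grip_force: 45.9
```

Now I go down in small steps, watching the vertical force.

Emit:
{"method": "send_rows", "body": {"increments": [{"dx": 0,"dy": 0,"dz": -0.04,"roll": 0,"claw": -0.2},{"dx": 0,"dy": 0,"dz": -0.08,"roll": 0,"claw": -0.2},{"dx": 0,"dy": 0,"dz": -0.1,"roll": 0,"claw": -0.2},{"dx": 0,"dy": 0,"dz": -0.1,"roll": 0,"claw": -0.2},{"dx": 0,"dy": 0,"dz": -0.1,"roll": 0,"claw": -0.2}]}}

```text
clock: 9.15
tcp_pos: [0.6699, -0.0028, 0.0992]
orientation: [0.0, -0.122, 0.992, -0.0]
wrist_force: [-1.2, -0.2, 1.8]
finger_gap: 0.0431
grip_force: 46.2
```

Emit:
{"method": "send_rows", "body": {"increments": [{"dx": 0,"dy": 0,"dz": -0.03,"roll": 0,"claw": -0.2},{"dx": 0,"dy": 0,"dz": -0.06,"roll": 0,"claw": -0.2},{"dx": 0,"dy": 0,"dz": -0.06,"roll": 0,"claw": -0.2},{"dx": 0,"dy": 0,"dz": -0.06,"roll": 0,"claw": -0.2},{"dx": 0,"dy": 0,"dz": -0.06,"roll": 0,"claw": -0.2}]}}

```text
clock: 9.78
tcp_pos: [0.6702, -0.0028, 0.0989]
orientation: [0.001, -0.122, 0.992, -0.0]
wrist_force: [-3.0, 1.7, 7.6]
finger_gap: 0.0432
grip_force: 47.1
```

Contact is at TCP z 0.099 m, which matches the bail seated on the saddle (underside at 45 mm). I ease off the push, then open.

Emit:
{"method": "send_rows", "body": {"increments": [{"dx": 0,"dy": 0,"dz": 0.04,"roll": 0,"claw": -0.2},{"dx": 0,"dy": 0,"dz": 0.06,"roll": 0,"claw": -0.2},{"dx": 0,"dy": 0,"dz": 0.06,"roll": 0,"claw": 0.06},{"dx": 0,"dy": 0,"dz": 0.06,"roll": 0,"claw": 0.12},{"dx": 0,"dy": 0,"dz": 0.06,"roll": 0,"claw": 0.25}], "grip_force": 20}}

```text
clock: 10.4
tcp_pos: [0.6696, -0.0028, 0.0984]
orientation: [-0.0, -0.122, 0.993, 0.0]
wrist_force: [0.4, -1.2, -0.1]
finger_gap: 0.0534
grip_force: 0.0
```

Emit:
{"method": "send_rows", "body": {"increments": [{"dx": 0,"dy": 0,"dz": 0,"roll": 0,"claw": 0.4},{"dx": 0,"dy": 0,"dz": 0,"roll": 0,"claw": 0.6},{"dx": 0,"dy": 0,"dz": 0,"roll": 0,"claw": 0.7},{"dx": 0,"dy": 0,"dz": 0,"roll": 0,"claw": 0.7},{"dx": 0,"dy": 0,"dz": 0,"roll": 0,"claw": 0.7}]}}

```text
clock: 11.02
tcp_pos: [0.6697, -0.0028, 0.0989]
orientation: [0.0, -0.122, 0.992, 0.0]
wrist_force: [1.0, -0.7, 0.9]
finger_gap: 0.0723
grip_force: 0.0
```

Emit:
{"method": "send_rows", "body": {"increments": [{"dx": 0,"dy": 0,"dz": 0.5,"roll": 0,"claw": 0.7},{"dx": 0,"dy": 0,"dz": 1.2,"roll": 0,"claw": 0.7},{"dx": 0,"dy": 0,"dz": 2.2,"roll": 0,"claw": 0.7},{"dx": 0,"dy": 0,"dz": 3.2,"roll": 0,"claw": 0.7},{"dx": 0,"dy": 0,"dz": 4.2,"roll": 0,"claw": 0.7}]}}

```text
clock: 11.65
tcp_pos: [0.6701, -0.0029, 0.2065]
orientation: [0.001, -0.122, 0.992, -0.0]
wrist_force: [0.5, -0.4, 0.2]
finger_gap: 0.0726
grip_force: 0.0
```

```bash
python3 - <<'E'
from sil import *
s=get_state();print(s["clock"],s["tcp_pos"],s["wrist_force"])
q=np.load("stand.npy");c=read_camera("scene");pickle.dump(c,open("s6.pkl","wb"))
L=np.array(W(q,np.array((.12,0,0)))[:2]+[q[2]])
for p in[(17,-22,45),(17,22,45),(17,-22,115),(17,22,115),(-17,-22,115)]: print(p,np.round(proj(c,W(L,np.array(p)/1e3)),1))
g=c["image"].max(2)
for r in range(206,262,2): print(r,''.join('#' if v<55 else '+' if v<90 else '.' for v in g[r,270:330]))
E
```

```text
11.65 [ 0.67010857 -0.00286587  0.20653888] [ 0.45889224 -0.40636654  0.16904173]
(17, -22, 45) [291.7 269. ]
(17, 22, 45) [308.9 264.4]
(17, -22, 115) [292.5 246. ]
(17, 22, 115) [310.5 241.5]
(-17, -22, 115) [286.8 236.9]
206 ..........++++....................+.........................
208 ..................................+.........................
210 ............................................................
212 ............................................................
214 ............................................................
216 ............................................................
218 ............................................................
220 ............................................................
222 ............................................................
224 ............................................................
226 ............................................................
228 ............................................................
230 ............................................................
232 ...........................
[... 243 characters left out ...]
........+#+...+###########+.......................
242 ..................+##...+###########+.......................
244 ..................+#################+.......................
246 ..................+#################+.......................
248 ..................+################++.......................
250 ..................+#########++++.+++........................
252 .................++######+++.++++++.........................
254 .................+#######+++++++++++........................
256 .................+########+++..+++++........................
258 .................+#######++++++..++.........................
260 .................+#######++++++++.+.........................
```

The lamp hangs at about the expected place: its dark box spans columns 288–306 and its top is near row 236, against a prediction of about 287–310 and 237. Next is the lever.

Emit:
{"method": "send_rows", "body": {"increments": [{"dx": 0,"dy": 0,"dz": 0.6,"roll": 0,"claw": 0.4},{"dx": -0.8,"dy": -0.5,"dz": 0.6,"roll": 1.3,"claw": 0},{"dx": -1.6,"dy": -1,"dz": 0.6,"roll": 2.6,"claw": 0},{"dx": -2.4,"dy": -1.6,"dz": 0.6,"roll": 3.9,"claw": 0},{"dx": -3.2,"dy": -2.1,"dz": 0.6,"roll": 5.2,"claw": 0}]}}

```text
clock: 12.32
tcp_pos: [0.5888, -0.0557, 0.2188]
orientation: [-0.0, -0.469, 0.883, 0.0]
wrist_force: [0.3, -0.3, 0.4]
finger_gap: 0.0427
grip_force: 0.0
```

Emit:
{"method": "send_rows", "body": {"increments": [{"dx": -0.6,"dy": -0.4,"dz": -0.1,"roll": 1.3,"claw": 0},{"dx": -1.2,"dy": -0.8,"dz": -0.3,"roll": 2.6,"claw": 0},{"dx": -1.9,"dy": -1.2,"dz": -0.6,"roll": 3.9,"claw": 0},{"dx": -2.5,"dy": -1.68,"dz": -0.6,"roll": 5.2,"claw": 0},{"dx": -2.53,"dy": -1.68,"dz": -0.6,"roll": 6.05,"claw": 0}]}}

```text
clock: 12.95
tcp_pos: [0.5252, -0.0978, 0.2039]
orientation: [0.0, 0.789, -0.614, -0.001]
wrist_force: [-0.5, -0.1, -0.5]
finger_gap: 0.0425
grip_force: 0.0
```

```bash
python3 - <<'E'
from sil import *
s=get_state();t=s["tcp_pos"];print(s["clock"],t,s["orientation"],s["finger_gap"],s["joint_pos"])
q=np.load("stand.npy");k=np.radians(36)
# lamp check: dark blob in scene, bright lens none; knob in top
for n in("top","scene"):
    c=read_camera(n);pickle.dump(c,open(n+"7.pkl","wb"))
c=read_camera("wrist");pickle.dump(c,open("w7.pkl","wb"))
K=[W(q,np.array((-70*np.sin(k),-70*np.cos(k),z))/1e3) for z in(149,136,123)]
p=fproj(c,K);print(p.round(1));g=c["image"].max(2)
u,v=p[0].astype(int)
for r in range(v-24,v+30,2): print(r,''.join('#' if x<60 else '+' if x<100 else '.' for x in g[r,u-35:u+35]))
E
```

```text
12.95 [ 0.52518451 -0.09784392  0.2038667 ] [ 3.00496585e-04  7.89166880e-01 -6.14178521e-01 -5.37611890e-04] 0.04251199766679791 [-3.34381154e-01  2.45017172e-01 -1.13561236e-01  1.21342920e+00
 -2.23825145e-04 -2.15328418e+00]
[[283.6 224.1]
 [283.7 217.8]
 [283.7 212.2]]
200 ...................................+..................................
202 ......................................................................
204 ......................................................................
206 .................................+#######+............................
208 ..............................+#############..........................
210 .............................################+........................
212 .............................#################........................
214 ............................+#################+.......................
216 ............................######++++++++####+.......................
218 ................+++++++.....###++++++++++++++##.......................
220 ....................+.......#++++++++++++++++++++.....................

[... 499 characters left out ...]
.........................
236 ......................................................................
238 ......................................................................
240 ......................................................................
242 ......................................................................
244 ......................................................................
246 ......................................................................
248 ......................................................................
250 ......................................................................
252 ......................................................................
```

The knob's top disc is at (285.5,224.5) in the wrist image, within about 1.3 mm of prediction, and the TCP is right over it. I descend and grip.

Emit:
{"method": "send_rows", "body": {"increments": [{"dx": 0,"dy": 0,"dz": -0.8,"roll": 0,"claw": 0},{"dx": 0,"dy": 0,"dz": -1.6,"roll": 0,"claw": 0},{"dx": 0,"dy": 0,"dz": -2.3,"roll": 0,"claw": 0},{"dx": 0,"dy": 0,"dz": -2.8,"roll": 0,"claw": 0},{"dx": 0,"dy": 0,"dz": -3,"roll": 0,"claw": 0}]}}

```text
clock: 13.72
tcp_pos: [0.5263, -0.0971, 0.1281]
orientation: [0.0, 0.788, -0.616, -0.001]
wrist_force: [0.1, 0.2, -0.7]
finger_gap: 0.0428
grip_force: 0.0
```

Emit:
{"method": "send_rows", "body": {"increments": [{"dx": 0,"dy": 0,"dz": 0,"roll": 0,"claw": -0.3},{"dx": 0,"dy": 0,"dz": 0,"roll": 0,"claw": -0.5},{"dx": 0,"dy": 0,"dz": 0,"roll": 0,"claw": -0.8},{"dx": 0,"dy": 0,"dz": 0,"roll": 0,"claw": -0.8},{"dx": 0,"dy": 0,"dz": 0,"roll": 0,"claw": -0.8}], "grip_force": 30}}

```text
clock: 14.35
tcp_pos: [0.5261, -0.0977, 0.1294]
orientation: [0.001, 0.788, -0.616, 0.0]
wrist_force: [-4.4, -2.7, 5.2]
finger_gap: 0.0124
grip_force: 30.2
```

```bash
python3 - <<'E'
from fit import *
s=get_state();t=s["tcp_pos"];print(s["clock"],t,s["finger_gap"],s["grip_force"],s["wrist_force"])
q=np.load("stand.npy");d=t[:2]-q[:2];print("r",np.hypot(*d),"ang",np.degrees(np.arctan2(d[1],d[0])-q[2])+126)
for th in np.arange(0,.85,.105):
    a=q[2]-np.radians(126.1)+th;print(round(th,3),((q[:2]+.07*np.array([np.cos(a),np.sin(a)])-t[:2])/.025).round(3))
E
```

```text
14.35 [ 0.5261295  -0.09773138  0.12941088] 0.012431758496882396 30.223943889141083 [-4.41093961 -2.71537582  5.22841415]
r 0.07025866544267309 ang -0.4088643906069649
0.0 [0.018 0.004]
0.105 [ 0.296 -0.092]
0.21 [ 0.582 -0.158]
0.315 [ 0.874 -0.193]
0.42 [ 1.168 -0.198]
0.525 [ 1.46  -0.172]
0.63 [ 1.749 -0.116]
0.735 [ 2.03 -0.03]
0.84 [2.3   0.086]
```

Emit:
{"method": "send_rows", "body": {"increments": [{"dx": 0.28,"dy": -0.09,"dz": 0,"roll": 0,"claw": -0.8},{"dx": 0.57,"dy": -0.16,"dz": 0,"roll": 0,"claw": -0.8},{"dx": 0.86,"dy": -0.2,"dz": 0,"roll": 0,"claw": -0.8},{"dx": 1.15,"dy": -0.2,"dz": 0,"roll": 0,"claw": -0.8},{"dx": 1.15,"dy": -0.2,"dz": 0,"roll": 0,"claw": -0.8}]}}

```text
clock: 14.98
tcp_pos: [0.555, -0.1051, 0.1294]
orientation: [0.003, 0.788, -0.616, 0.001]
wrist_force: [-5.4, -9.7, 3.8]
finger_gap: 0.0126
grip_force: 30.3
```

Emit:
{"method": "send_rows", "body": {"increments": [{"dx": 0.08,"dy": 0.01,"dz": 0,"roll": 0,"claw": -0.8},{"dx": 0.15,"dy": 0.01,"dz": 0,"roll": 0,"claw": -0.8},{"dx": 0.22,"dy": 0.02,"dz": 0,"roll": 0,"claw": -0.8},{"dx": 0.29,"dy": 0.03,"dz": 0,"roll": 0,"claw": -0.8},{"dx": 0.29,"dy": 0.03,"dz": 0,"roll": 0,"claw": -0.8}]}}

```text
clock: 15.6
tcp_pos: [0.5613, -0.1052, 0.1294]
orientation: [0.004, 0.788, -0.616, 0.001]
wrist_force: [-7.8, -11.7, 4.9]
finger_gap: 0.0125
grip_force: 30.4
```

Emit:
{"method": "send_rows", "body": {"increments": [{"dx": 0.08,"dy": 0.01,"dz": 0,"roll": 0,"claw": -0.8},{"dx": 0.15,"dy": 0.03,"dz": 0,"roll": 0,"claw": -0.8},{"dx": 0.22,"dy": 0.04,"dz": 0,"roll": 0,"claw": -0.8},{"dx": 0.22,"dy": 0.04,"dz": 0,"roll": 0,"claw": -0.8},{"dx": 0.22,"dy": 0.04,"dz": 0,"roll": 0,"claw": -0.8}]}}

```text
clock: 16.23
tcp_pos: [0.5677, -0.1047, 0.1295]
orientation: [0.003, 0.788, -0.616, 0.002]
wrist_force: [-5.3, -13.4, 4.0]
finger_gap: 0.0128
grip_force: 30.2
```

Emit:
{"method": "send_rows", "body": {"increments": [{"dx": 0.02,"dy": 0.01,"dz": 0,"roll": 0,"claw": -0.8},{"dx": 0.04,"dy": 0.01,"dz": 0,"roll": 0,"claw": -0.8},{"dx": 0.06,"dy": 0.01,"dz": 0,"roll": 0,"claw": -0.8},{"dx": 0.06,"dy": 0.01,"dz": 0,"roll": 0,"claw": -0.8},{"dx": 0.06,"dy": 0.01,"dz": 0,"roll": 0,"claw": -0.8}]}}

```text
clock: 16.85
tcp_pos: [0.5694, -0.1046, 0.1296]
orientation: [0.003, 0.787, -0.616, 0.002]
wrist_force: [-4.9, -13.7, 3.9]
finger_gap: 0.0127
grip_force: 30.2
```

```bash
cat > st.py <<'E'
from sil import *
s=get_state();t=s["tcp_pos"];print(s["clock"],t,s["finger_gap"],s["wrist_force"])
q=np.load("stand.npy");d=t[:2]-q[:2];a=np.arctan2(d[1],d[0])-q[2]
print("r",np.hypot(*d),"theta",a+np.radians(126.1),"Ftan",s["wrist_force"][:2]@[-np.sin(a+q[2]),np.cos(a+q[2])])
E
python3 st.py
```

```text
16.85 [ 0.56937832 -0.10455264  0.12956247] 0.012679078651650773 [ -4.89195656 -13.67099815   3.94639082]
r 0.0737032773732261 theta 0.6108671432273127 Ftan -7.839954858173124
```

Measured angle is about 0.61 rad. The sideways force comes from the knob rolling on the pads. I relieve that and step finely towards 0.63, watching for the force to drop at the click.

Emit:
{"method": "send_rows", "body": {"increments": [{"dx": 0.01,"dy": -0.04,"dz": 0,"roll": 0,"claw": -0.8},{"dx": 0.02,"dy": -0.08,"dz": 0,"roll": 0,"claw": -0.8},{"dx": 0.04,"dy": -0.12,"dz": 0,"roll": 0,"claw": -0.8},{"dx": 0.04,"dy": -0.12,"dz": 0,"roll": 0,"claw": -0.8},{"dx": 0.04,"dy": -0.12,"dz": 0,"roll": 0,"claw": -0.8}]}}

```text
clock: 17.48
tcp_pos: [0.5694, -0.1047, 0.1293]
orientation: [0.002, 0.788, -0.616, 0.0]
wrist_force: [-6.7, -5.4, 6.3]
finger_gap: 0.0126
grip_force: 30.4
```

```bash
cat >> st.py <<'E'
R=lambda v:np.array([v[0]*np.cos(q[2])+v[1]*np.sin(q[2]),-v[0]*np.sin(q[2])+v[1]*np.cos(q[2])])
print("stand-frame pos mm",R(d)*1e3,"force",R(s["wrist_force"]))
E
python3 st.py
```

```text
17.475 [ 0.56944119 -0.10467957  0.12929557] 0.012591083096950626 [-6.66947816 -5.42197075  6.29594947]
r 0.0738411006936503 theta 0.6113103084692388 Ftan -7.719297605134241
stand-frame pos mm [ -1.38470172 -73.82811628] force [-7.78883379 -3.6350755 ]
```

Emit:
{"method": "send_rows", "body": {"increments": [{"dx": 0.02,"dy": 0,"dz": 0,"roll": 0,"claw": -0.8},{"dx": 0.04,"dy": 0,"dz": 0,"roll": 0,"claw": -0.8},{"dx": 0.04,"dy": 0,"dz": 0,"roll": 0,"claw": -0.8},{"dx": 0.04,"dy": 0,"dz": 0,"roll": 0,"claw": -0.8},{"dx": 0.04,"dy": 0,"dz": 0,"roll": 0,"claw": -0.8}]}}

```text
clock: 18.1
tcp_pos: [0.5705, -0.1046, 0.1293]
orientation: [0.002, 0.788, -0.616, 0.0]
wrist_force: [-6.1, -5.5, 4.7]
finger_gap: 0.0124
grip_force: 30.4
```

```bash
python3 st.py; python3 - <<'E'
from sil import *
q=np.load("stand.npy");s=get_state();t=s["tcp_pos"]
c=read_camera("wrist");pickle.dump(c,open("w8.pkl","wb"));g=c["image"]
# lever arm: predicted edge samples from shaft to knob at z=.123 for theta .63
for r in(35,45,55,62): print(r,fproj(c,[W(q,np.array((x,-r,123))/1e3) for x in(-10,0,10)]).round(1).tolist())
for r in(35,45,55):
    p=fproj(c,[W(q,np.array((x,-r,123))/1e3) for x in np.arange(-20,20.1,1)])
    print(r,cv2.remap(g.max(2).astype(np.float32),p[:,0].astype(np.float32)[None],p[:,1].astype(np.float32)[None],cv2.INTER_LINEAR).astype(int).tolist())
E
```

```text
18.1 [ 0.57051297 -0.10463261  0.12927846] 0.01243096109158918 [-6.10033077 -5.50802601  4.70648363]
r 0.07404425935389367 theta 0.6255566902572125 Ftan -7.24030429764036
stand-frame pos mm [ -0.33372891 -74.04350727] force [-7.25776259 -3.85710621]
35 [[302.0, 319.4], [284.0, 319.5], [266.0, 319.5]]
45 [[302.4, 304.6], [283.9, 304.7], [265.4, 304.7]]
55 [[302.8, 288.9], [283.9, 289.0], [264.9, 289.0]]
62 [[303.1, 277.3], [283.8, 277.4], [264.5, 277.4]]
35 [[41, 39, 42, 42, 44, 46, 59, 54, 57, 87, 86, 191, 250, 229, 224, 235, 233, 230, 229, 233, 235, 234, 235, 233, 231, 202, 250, 250, 163, 88, 88, 48, 44, 49, 42, 43, 42, 43, 40, 42, 43]]
45 [[40, 39, 41, 41, 41, 42, 46, 51, 59, 84, 87, 45, 95, 132, 223, 235, 234, 231, 230, 233, 234, 233, 235, 233, 231, 194, 115, 91, 42, 89, 84, 46, 45, 41, 42, 41, 41, 39, 39, 39, 38]]
55 [[67, 52, 38, 41, 41, 42, 40, 168, 204, 88, 83, 42, 51, 55, 55, 57, 57, 58, 58, 60, 59, 62, 61, 62, 65, 66, 64, 45, 47, 84, 92, 250, 104, 39, 40, 39, 39, 40, 46, 57, 66]]
```

The lever arm at radius 45 mm is centred at −0.5 mm off the stand's −y line and the force is sinking, so it is at about 0.62 rad. One last nudge, then a lamp check.

Emit:
{"method": "send_rows", "body": {"increments": [{"dx": 0.015,"dy": 0,"dz": 0,"roll": 0,"claw": -0.8},{"dx": 0.015,"dy": 0,"dz": 0,"roll": 0,"claw": -0.8},{"dx": 0.015,"dy": 0,"dz": 0,"roll": 0,"claw": -0.8},{"dx": 0.015,"dy": 0,"dz": 0,"roll": 0,"claw": -0.8},{"dx": 0.015,"dy": 0,"dz": 0,"roll": 0,"claw": -0.8}]}}

```text
clock: 18.77
tcp_pos: [0.5706, -0.1046, 0.1292]
orientation: [0.002, 0.788, -0.616, -0.0]
wrist_force: [-7.6, -5.7, 6.5]
finger_gap: 0.0125
grip_force: 30.4
```

```bash
python3 st.py; python3 - <<'E'
from sil import *
q=np.load("stand.npy");c=read_camera("scene")
bgd=np.abs(c["image"].astype(int)-S["image"]).max(2)
g=c["image"].max(2);m=cv2.morphologyEx(((g<95)&(bgd>12)).astype(np.uint8),cv2.MORPH_CLOSE,np.ones((3,3)))[225:285,275:325]
m=cv2.morphologyEx(((g<75)).astype(np.uint8),cv2.MORPH_CLOSE,np.ones((5,5)))[225:285,275:325]
for r in range(0,60,3): print(225+r,''.join('.#'[v] for v in m[r]))
def cost(e):
    L=np.array(W(q,np.array((.12+e[0]/1e3,e[1]/1e3,0)))[:2]+[q[2]+e[2]])
    Q=np.array([proj(c,W(L,np.array((b[0],b[1],b[2]+45))/1e3)) for b in B])-[275,225]
    z=np.zeros((60*4,50*4),np.uint8);cv2.fillConvexPoly(z,cv2.convexHull(((Q+.5)*4*16).round().astype(np.int32)),1,shift=4)
    return (z!=cv2.resize(m,None,fx=4,fy=4,interpolation=0)).sum()/16
res=sorted((cost((x,y,a)),x,y,round(np.degrees(a))) for x in range(-9,10,3) for y in range(-9,10,3) for a in np.radians(range(-24,25,4)))
print(res[:6],cost((0,0,0)))
E
```

```text
18.775 [ 0.57064116 -0.10459685  0.12924498] 0.01247924961853709 [-7.5526836  -5.72490218  6.4970699 ]
r 0.07404030585123068 theta 0.6273533068872432 Ftan -8.709117468421965
stand-frame pos mm [ -0.20068993 -74.04003386] force [-8.71921612 -3.71386657]
225 ..................................................
228 ..................................................
231 ..................................................
234 ..................................................
237 ....................###########...................
240 .............##################...................
243 .............##################...................
246 .............##################...................
249 .............#################....................
252 .............##############.......................
255 .............############.........................
258 ............###########...........................
261 .............##########...........................
264 ...............###############....................
267 .................#######..........................
270 ..................................................
273 ..................................................
276 ..................................................
279 ..................................................
282 ..................................................
[(np.float64(191.875), -3, -6, -24), (np.float64(192.5625), 0, -6, -24), (np.float64(193.5), 0, -3, -24), (np.float64(195.625), -3, -3, -24), (np.float64(202.3125), 3, -6, -24), (np.float64(205.9375), 0, -6, -20)] 272.875
```

The lamp's near bottom corner is at (292,269), against (291.7,269) for a correct hang. Its left edge also agrees, and its right edge is hidden by the hook post. The lever is held at about 0.63 rad, so I hand in.

```bash
python3 -c "
from workcell import hand_in
print(hand_in())"
```

```text
the job is handed in; nothing more can be done
None
```

The lamp hangs free on the hook with its lens facing the carburettor, and I handed in with the gripper still holding the throttle lever at the third click (about 0.63 rad measured); the hand-in returned no verdict.

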